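# Screw the spot lamp's head round to the soil dish

## Task

Screw the spot lamp's head further onto its post, clockwise seen from above, and stop when its lens faces the open petri dish of soil, not the cream-lidded jar beside it. Leave dish and jar where they stand, and let go of the lamp.

Things in the scene. Friction and masses are not known exactly. Their poses are not given: they have to be found in the camera images.
- lamp_head (a joint): Angle of the lamp head on its threaded post, rad: grows as the head is screwed on, clockwise seen from above; the thread lowers the head 4 mm a full turn. It turns stiffly (0.08 N m) and stays where it is left. A pin stops it at -0.3; there is no stop near the wanted angle (the range ends at 5).
- lamp_grip (a point): Centre of the top of the lamp head's black grip fin, on the screw's upright axis, about 186 mm above the bench. The fin is an upright bar on top of the green lamp head: 44 mm long, 16 mm thick, its long side along the way the lens faces; the upper 30 mm of it stand free above the green barrel (53 mm across). The point turns with the head: its x axis is level and points the way the lens faces, z is up.
- lamp_lens (a point): Centre of the pale yellow round lens (44 mm across) in the front of the lamp head, 40 mm out from the screw axis and about 98 mm above the bench. The lens looks 34 degrees downward; the point's x axis is the level direction in which it faces, z is up.
- petri_dish: Open round glass dish holding brown soil, 62 mm across, 14 mm high, standing loose on the bench about 150 to 190 mm from the lamp's axis; origin at the centre of its underside. The lens has to face it.
- jar: Small specimen jar with a cream lid, 44 mm across, 66 mm high, standing loose near the dish; origin at the centre of its underside. A bystander: dish and jar may have changed places.
- lamp_base: Grey round foot (96 mm across) and steel post of the lamp, fixed to the bench; origin at the centre of its underside, on the screw axis, z up.

How it is judged:
By the outcome, as a careful person would: the job done as asked, in the order asked, and still so for the second after the job is handed in, with the robot touching nothing.
It also fails if it takes over 32 s, if anything falls off the work surface, if the arm or the gripper's body presses on something with over 40 N, if the wrist force passes 120 N, or if a joint passes its speed limit or range.

## Robot

A 7-joint arm with a two-finger parallel gripper is mounted at the origin on a cart in front of the work surface, level with it; the furniture and walls round the work are solid. World frame = base frame: x ahead of the robot, y to its left, z up, the work surface at z = 0. Lengths are in m, angles in rad, forces in N, time in s.
With the tool pointing down it reaches from about 0.425 to 0.875 m from the base axis. Payload 9.9 kg.
Tool frame: the origin (TCP) lies midway between the tips of the shut fingers; the grasp point (between the pads) lies 19 mm behind it; x points along the fingers, y is the direction in which the jaws open and shut, and the axes are right-handed (so a half turn about x gives the same grasp; the last joint's range is limited). The gripper opens to 85 mm and grips with 20 to 120 N. Pads are 22 mm wide; open, the fingers measure 114 mm over their backs; the gripper's body (76 mm by 85 mm) begins 54 mm behind the grasp point. The pads swing forward as they close: fully open they stand 13 mm farther back than shut.
Start: joints at [1.163, 0.576, 0.025, 1.437, -0.015, 1.129, -0.057], TCP at [0.215, -0.64, 0.231] pointing down, gripper open.
Joint ranges: [-2.76, 2.76], [-0.34, 2.15], [-1.52, 1.57], [0.19, 2.46], [-1.09, 4.23], [0.17, 1.99], [-2.82, 2.82]. Speed limits (rad/s): [2.22, 2.22, 3.01, 3.01, 3.14, 3.14, 3.14].

## Interface

Orientations are given as a unit quaternion [w, x, y, z].
In Python, from rig import sensors, viewer, manip, nets gives the robot as it stands.
- The arm moves only by the tool step_arm, never from a script. Its argument "motion" is a list of rows, each an object of numbers: "x", "y", "z": the shift along the tool's x, y, z in m; "rx", "ry", "rz": the turn, a rotation vector about the tool's x, y, z in degrees; "claw": the gripper command: -1 is fully open, 1 is shut, values between are in proportion. In form: [{"x": .., "y": .., "z": .., "rx": .., "ry": .., "rz": .., "claw": ..}, ...]. A call has 1 to 8 rows; each row shifts and turns the commanded pose from where the row before left it, along the tool's axes as they then stand; what a row does not reach is not made up. A row lasts 1/12 s, in which the tool goes at most 41.7 mm and 7.16 degrees, less where a joint would pass 70% of its speed; a pose out of reach is approached as far as the arm can. A call is refused whole if a number of a shift passes 0.0417 or a number of a turn 7.16, either way. A call with a gripper value outside its range is refused whole. The fingers move at their own pace and stop on an object; the grip force is fixed at half the most. Time passes only in rows, so rows that do not move let the fingers close. It gives the time, the measured TCP pose, the force and the opening at its end, in the units of the state.
- sensors.get_obs(): the state, without advancing time (a new reading comes with each control period).
- viewer.capture(name): name is "scene" or "top" or "wrist"; returns the picture (420x560x3 uint8, red, green, blue); there is no depth.
- viewer.get_calibration(name): a dict with "intrinsics" (3x3 intrinsics, pixels), "k1" (the pictures are not rectified: a ray, as slopes to the right and down, at radius r is drawn at 1 + k1 r^2 times it, then the intrinsics apply), "extrinsics" (4x4, takes a point from world to camera coordinates). Camera axes: x right, y down, z forward; pixel columns grow to the right and rows downward; lengths in m; the calibration is good to about 2 mm. A picture is of the moment at which its call begins: read the wrist's pose just before it. get_calibration takes no time and is no camera call; for the wrist camera it gives the pose at the moment of the call.
- manip.sign_off(): hands the job in, once; it reports no verdict.
Trained networks look in the newest picture that a camera, given by its name, has taken for a name from the list of things; names that differ only in an ending like _2 or _b are one class to them, and where a whole thing is asked for, a point or a joint stands for the part that bears it (a point fixed in the world has none). Each returns a list of dicts, best first, with "conf" (0 to 1); they miss things now and then, are a little off and sometimes report something else, mostly with a low value. They report only what shows in the picture. A call takes as long as a camera call.
- nets.boxes_of(camera, query): "position" ([column, row] in pixels, amid what is visible of it).
- nets.silhouettes(camera, query): "region" (420x560 bool, what is visible of it) and "position" ([column, row] in pixels, amid what is visible of it).
The state is a dict: "clock": time; "q": joint angles; "qd": joint speeds; "effort": joint torques, N m; "tool_pos": TCP position; "tcp_rot": TCP orientation; "contact_force": force on the tool from outside, world axes, zero at the start; "moment": the same for the moment, N m; "finger_gap": finger opening in m.
Only numpy, scipy, OpenCV 4.12 (cv2) and the standard library are available. Lean on these libraries where they do the work, as an engineer would, in place of code of your own. Each camera call takes 0.05 s, during which the arm holds its last target.

## Working session

There is one attempt and no reset: what is moved stays moved. The work goes in short steps, Python scripts to look and compute and a tool call to move; the robot and the scene stay as the last step left them, time stands still between calls to the robot, and variables do not carry over. Pictures are saved under pics/ and viewed, and the job is handed in when it is done.

Besides the shell and the picture viewer there is one more tool, called after ">>>" as name(argument=value, ...) on one line, values as JSON. step_arm: Moves the arm, as the interface text tells. Its arguments: {"type":"object","properties":{"motion":{"type":"array","items":{"type":"object","properties":{"x":{"type":"number"},"y":{"type":"number"},"z":{"type":"number"},"rx":{"type":"number"},"ry":{"type":"number"},"rz":{"type":"number"},"claw":{"type":"number"}}}}},"required":["motion"]}

```bash
ls; mkdir -p pics; python3 - <<'E'
from rig import sensors, viewer, manip, nets
import cv2,numpy as np
o=sensors.get_obs();print(o)
for n in ["scene","top"]:
    im=viewer.capture(n);cv2.imwrite(f"pics/{n}1.png",im[:,:,::-1])
    c=viewer.get_calibration(n);print(n,c)
    for q in ["lamp_head","lamp_grip","lamp_lens","petri_dish","jar","lamp_base"]:
        print(q,[(np.round(d["position"],1).tolist(),round(d["conf"],2)) for d in nets.boxes_of(n,q)][:3])
print(sensors.get_obs()["clock"])
E
```

```text
pics
{'clock': 0.0, 'q': array([ 1.16322154,  0.57651493,  0.02481695,  1.4379002 , -0.01501614,
        1.12900605, -0.05649819]), 'qd': array([ 7.51054640e-05, -1.56003460e-03,  7.24133241e-05, -7.79760938e-04,
       -4.09690973e-04,  9.43254211e-04,  8.59790008e-04]), 'effort': array([-1.19404369e-03, -7.65776539e+01,  2.25053877e+00, -2.85974711e+01,
        1.53228245e-02,  1.25037818e-02, -3.14256874e-05]), 'tool_pos': array([ 0.21463136, -0.63949091,  0.23045635]), 'tcp_rot': array([-0.11342002, -0.6977448 , -0.11456075,  0.69797129]), 'contact_force': array([ 0.10643057, -0.43338618,  0.9496023 ]), 'moment': array([-0.0019947 , -0.04282499,  0.05206443]), 'finger_gap': 0.08535374018943516}
scene {'intrinsics': array([[461.1292067 ,   0.        , 279.25514344],
       [  0.        , 461.1292067 , 206.59485304],
       [  0.        ,   0.        ,   1.        ]]), 'k1': -0.018589361958510582, 'extrinsics': array([[-0.56043316, -0.82819232, -0.00348551,  0.31639443],
       [-0.74467252,  0.50574871, -0.43552391,  0.50982108],
       [ 0.36246034, -0.24148648, -0.90017042,  0.7
[... 272 characters left out ...]
.98)]
top {'intrinsics': array([[423.49206818,   0.        , 275.26584114],
       [  0.        , 423.49206818, 206.81052904],
       [  0.        ,   0.        ,   1.        ]]), 'k1': -0.10451413712624173, 'extrinsics': array([[-0.00571294, -0.99983852,  0.01703816, -0.04012046],
       [-0.99434902,  0.00387371, -0.10608964,  0.6080688 ],
       [ 0.10600651, -0.01754796, -0.99421059,  0.93135135],
       [ 0.        ,  0.        ,  0.        ,  1.        ]])}
lamp_head [([267.9, 266.9], 0.95)]
lamp_grip [([268.1, 266.5], 0.74)]
lamp_lens [([266.6, 267.0], 0.84)]
petri_dish [([258.4, 192.9], 0.66)]
jar [([304.9, 199.6], 0.91)]
lamp_base [([271.3, 271.0], 0.73), ([269.5, 267.9], 0.49)]
0.7
```

```bash
python3 - <<'E'
import cv2,numpy as np
for n in ["scene","top"]:
    im=cv2.imread(f"pics/{n}1.png")
    if n=="scene": c=im[130:330,210:410]
    else: c=im[150:310,180:360]
    cv2.imwrite(f"pics/{n}1z.png",cv2.resize(c,None,fx=3,fy=3,interpolation=cv2.INTER_CUBIC))
E
```

```text
(no output)
```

View pics/scene1.png

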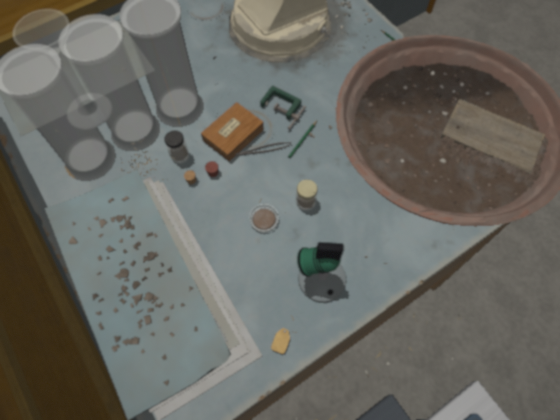

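View pics/top1.png

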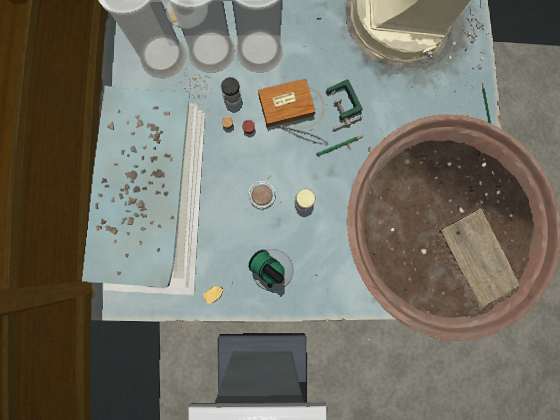

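```bash
ls pics
```

```text
scene1.png
scene1z.png
top1.png
top1z.png
```

View pics/top1z.png

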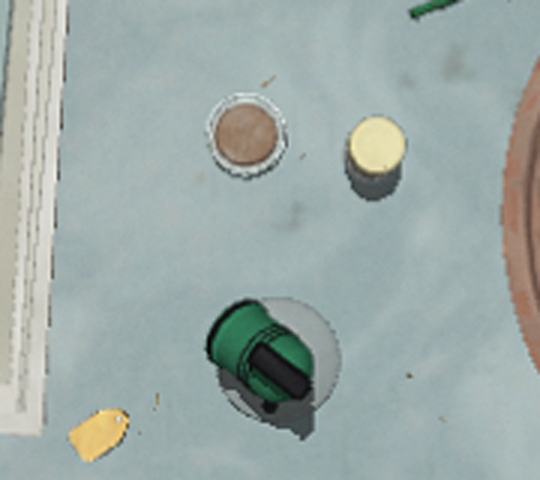

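View pics/scene1z.png

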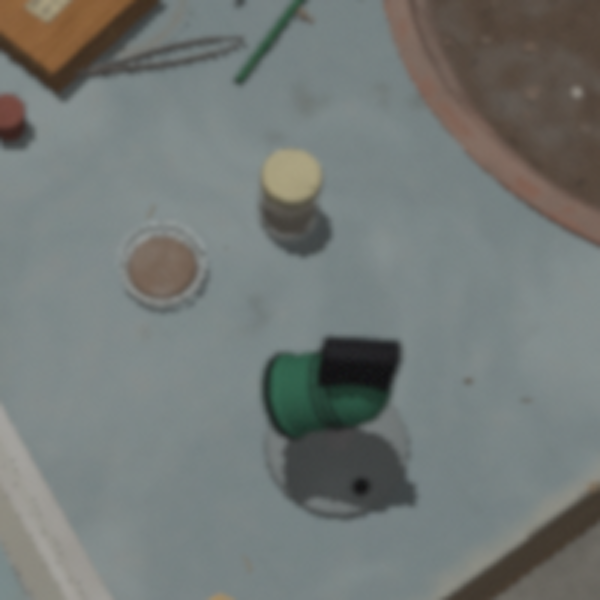

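```bash
cat > h.py <<'E'
from rig import sensors, viewer, manip, nets
import cv2,numpy as np
def ray(n,px,cal=None):
    c=cal or viewer.get_calibration(n);K=c["intrinsics"];k=c["k1"]
    d=np.linalg.inv(K)@np.array([px[0],px[1],1.]);u=d[:2].copy()
    for _ in range(20): u=d[:2]/(1+k*(u@u))
    E=c["extrinsics"];R=E[:3,:3];C=-R.T@E[:3,3]
    return C,R.T@np.array([u[0],u[1],1.])
def atz(n,px,z,cal=None):
    C,d=ray(n,px,cal);return C+d*(z-C[2])/d[2]
def proj(n,P,cal=None):
    c=cal or viewer.get_calibration(n);E=c["extrinsics"]
    p=E[:3,:3]@np.asarray(P,float)+E[:3,3];u=p[:2]/p[2];u=u*(1+c["k1"]*(u@u))
    return (c["intrinsics"]@np.array([u[0],u[1],1.]))[:2]
E
python3 - <<'E'
from h import *
for n in ["scene","top"]:
    im=viewer.capture(n)
    for q,z in [("petri_dish",0.007),("jar",0.033),("jar_top",0.066),("lamp_base",0.0),("lamp_grip",0.186)]:
        if q=="jar_top": 
            continue
        for d in nets.silhouettes(n,q)[:1]:
            r=d["region"].astype(np.uint8)
            pts=np.argwhere(r)[:,::-1]
            W=np.array([atz(n,p,z)[:2] for p in pts])
            (c,rad)=cv2.minEnclosingCircle(W.astype(np.float32))
            print(n,q,round(d["conf"],2),len(pts),"px",pts.mean(0).round(1),"world mean",W.mean(0).round(4),"minc",np.round(c,4),round(rad,4))
    # black fin
    hsv=cv2.cvtColor(im,cv2.COLOR_RGB2HSV)
    # cream lid
    b=np.zeros(im.shape[:2],np.uint8); 
    p0=proj(n,[0.42,-0.03,0.186]);print(p0)
    m=(im.max(2)<45).astype(np.uint8)
    k,l,s,cc=cv2.connectedComponentsWithStats(m)
    for i in range(1,k):
        if s[i,4]>60 and 220<cc[i,0]<360 and 200<cc[i,1]<310: print("dark",s[i],cc[i])
print(sensors.get_obs()["clock"])
E
```

```text
scene petri_dish 0.59 674 px [263.7 217.7] world mean [ 0.641 -0.012] minc [ 0.6408 -0.0125] 0.0332
scene jar 0.98 563 px [306.2 194.7] world mean [ 0.6248 -0.1094] minc [ 0.6232 -0.1115] 0.0366
scene lamp_base 0.83 2427 px [321.5 271.2] world mean [ 0.4789 -0.0453] minc [ 0.4784 -0.0523] 0.068
scene lamp_grip 0.6 1223 px [319.5 258.5] world mean [ 0.4577 -0.0074] minc [ 0.454  -0.0103] 0.0417
[344.72304245 269.36758448]
dark [316 244  26  17 369] [328.71815718 251.36585366]
top petri_dish 0.67 574 px [261.5 194. ] world mean [ 0.6409 -0.0115] minc [ 0.641  -0.0115] 0.0326
top jar 0.9 340 px [304.1 199. ] world mean [ 0.6256 -0.109 ] minc [ 0.6256 -0.1088] 0.0251
top lamp_base 0.61 1495 px [271.2 269. ] world mean [ 0.4661 -0.0333] minc [ 0.465  -0.0305] 0.0542
top lamp_grip 0.76 809 px [266.5 267.3] world mean [ 0.4768 -0.0232] minc [ 0.4753 -0.0238] 0.0364
[270.28434048 297.64457595]
dark [262 264  22  20 203] [272.66995074 273.48275862]
1.2
```

```bash
cat > fit.py <<'E'
from h import *
from scipy.optimize import minimize
S=4
def box_mask(n,ax,ay,psi,zt,cal,win):
    x0,y0,x1,y1=win
    c,s=np.cos(psi),np.sin(psi);P=[]
    for a in (-.022,.022):
        for b in (-.008,.008):
            for z in (zt,zt-.030):
                P.append((proj(n,[ax+c*a-s*b,ay+s*a+c*b,z],cal)-[x0-.5,y0-.5])*S)
    h=cv2.convexHull(np.array(P,np.float32))
    m=np.zeros(((y1-y0)*S,(x1-x0)*S),np.float32)
    cv2.fillConvexPoly(m,np.round(h*16).astype(np.int32),1.,shift=4)
    return cv2.resize(m,(x1-x0,y1-y0),interpolation=cv2.INTER_AREA)
def soft(im,win,lo=22,hi=75):
    x0,y0,x1,y1=win
    g=im[y0:y1,x0:x1].max(2).astype(np.float32)
    return g
E
python3 - <<'E'
from h import *
for n,w in (("scene",(308,236,350,266)),("top",(250,252,296,296))):
    im=viewer.capture(n)
    cv2.imwrite(f"pics/{n}2.png",im[:,:,::-1])
    x0,y0,x1,y1=w
    print(n,w)
    for r in im[y0:y1,x0:x1].max(2)[::2,::2]: print(' '.join('%3d'%v for v in r))
E
```

```text
scene (308, 236, 350, 266)
136 136 137 135 133 132 131 131 130 131 130 130 131 131 131 131 132 134 136 136 135
136 136 137 135 133 132 132 131 131 130 131 130 130 130 130 130 132 135 136 136 135
137 137 136 134 132 130 128 130 130 129 129 129 128 129 130 131 132 133 135 135 135
137 137 135 134 127  99  79  83  86  87  88  92  97 103 109 115 117 123 134 136 135
137 136 134 133 116  60  38  37  37  39  38  39  41  44  46  49  51  72 122 135 134
131 131 126 121  89  39  40  40  36  37  36  35  35  37  35  36  34  50 112 135 134
 99  99  94  77  57  31  36  37  37  36  37  36  38  37  36  35  36  50 110 134 133
 92  92  87  74  55  22  25  24  27  28  27  29  30  28  29  28  29  52 114 133 132
 96  96  86  73  45  21  20  22  22  20  21  22  22  22  22  23  23  74 125 133 132
 96  97  85  71  40  22  21  21  19  20  19  20  20  20  20  19  34  95 133 134 131
 97  97  84  73  39  21  20  21  22  19  21  18  22  22  20  23  53 119 135 134 133
 96  95  81  69  47  31  33  37  39  41  38  33  32  26  21  24  74 128 135 133 133
 94  93  82  71  66  54  52  54  56  57  56  57  55  51  42  40  
[... 1535 characters left out ...]
  95  88  55  37  23  38  34  27  98 150 149 117 173 173
171 172 173 133 147  63  71  73  61  70  80  80  51  46  18  21  72  97 149 120 175 171 172
171 172 170 158 132 147  63  72  72  16  24  45  75  73  76  73  72 156 127 173 171 170 170
174 171 172 170 162 125 148  66  74  17  19  59  72  73  73  71  74  69 178 171 170 170 172
173 171 172 172 174 178  69 137  67  76  78  73  74  75  73  74  74 109 172 170 170 172 169
170 171 173 170 169 172 173 174 134  64  67  67  71  70  71  76  76 111 175 173 171 173 170
171 172 170 171 173 172 174 171 173 174 180  78  78  78  78  77  75 109 174 173 173 173 167
173 174 174 171 172 170 170 170 169 172 171 172 175 176  81  75  73 174 173 171 168 172 169
```

```bash
cat >> fit.py <<'E'
from scipy.optimize import differential_evolution
def run(ims,wins,thr,cals,zt=None,x0=(.465,-.03,.9)):
    T={}
    for n in ims:
        x0_,y0,x1,y1=wins[n];g=ims[n][y0:y1,x0_:x1].astype(np.float32)
        d=(np.clip((thr[n][1]-g.max(2))/(thr[n][1]-thr[n][0]),0,1))
        k,l,s,cc=cv2.connectedComponentsWithStats((d>.3).astype(np.uint8))
        i=1+np.argmax(s[1:,4]);keep=cv2.dilate((l==i).astype(np.uint8),np.ones((3,3)))
        T[n]=d*keep
    def cost(p):
        return sum(((box_mask(n,*p[:3],p[3],cals[n],wins[n])-T[n])**2).sum() for n in ims)
    b=[(x0[0]-.03,x0[0]+.03),(x0[1]-.03,x0[1]+.03),(x0[2]-.7,x0[2]+.7),(.180,.190) if zt is None else (zt-1e-4,zt+1e-4)]
    r=differential_evolution(cost,b,seed=1,maxiter=80,popsize=12,tol=1e-6)
    return r,T
E
python3 - <<'E'
from fit import *
rd=lambda n:cv2.imread(f"pics/{n}2.png")[:,:,::-1]
ims={n:rd(n) for n in("scene","top")};wins={"scene":(308,236,350,266),"top":(250,252,296,296)}
thr={"scene":(40,60),"top":(40,56)};cals={n:viewer.get_calibration(n) for n in ims}
for sub in (["scene","top"],["top"],["scene"]):
  for zt in (None,.186):
    r,T=run({n:ims[n] for n in sub},wins,thr,cals,zt)
    print(sub,r.x.round(4),np.degrees(r.x[2]).round(2),r.fun.round(1),[T[n].sum() for n in sub])
r,T=run(ims,wins,thr,cals)
ax,ay,psi,zt=r.x
for n in ims:
    im=ims[n].copy()
    big=cv2.resize(im,None,fx=4,fy=4,interpolation=cv2.INTER_CUBIC)
    def L(P,col):
        q=np.array([(proj(n,p,cals[n])+.5)*4 for p in P]);cv2.polylines(big,[q.astype(np.int32)],False,col,1)
    c,s=np.cos(psi),np.sin(psi)
    for z in(zt,zt-.03): L([[ax+c*a-s*b,ay+s*a+c*b,z] for a,b in((-.022,-.008),(.022,-.008),(.022,.008),(-.022,.008),(-.022,-.008))],(255,0,0))
    t=np.linspace(0,2*np.pi,60)
    L([[ax+.048*np.cos(u),ay+.048*np.sin(u),.0] for u in t],(255,255,0))
    L([[.641+.031*np.cos(u),-.012+.031*np.sin(u),.0] for u in t],(255,0,255))
    L([[ax,ay,0.05],[.641,-.012,0.0]],(0,255,255))
    x,y=((170,120) if n=="top" else (200,130))
    cv2.imwrite(f"pics/{n}fit.png",big[y*4:y*4+600,x*4+0:x*4+760,::-1])
E
```

```text
['scene', 'top'] [ 0.4645 -0.034   0.9225  0.18  ] 52.85 75.6 [np.float32(402.25), np.float32(233.4375)]
['scene', 'top'] [ 0.4629 -0.033   0.9701  0.1859] 55.58 119.5 [np.float32(402.25), np.float32(233.4375)]
['top'] [ 0.4647 -0.0347  0.9122  0.1806] 52.26 29.7 [np.float32(233.4375)]
['top'] [ 0.4649 -0.0345  0.9146  0.186 ] 52.4 30.2 [np.float32(233.4375)]
['scene'] [ 0.4642 -0.0332  0.9099  0.1804] 52.13 40.0 [np.float32(402.25)]
['scene'] [ 0.4629 -0.0314  0.9172  0.1859] 52.55 42.8 [np.float32(402.25)]
```

```bash
ls pics
```

```text
scene1.png
scene1z.png
scene2.png
scenefit.png
top1.png
top1z.png
top2.png
topfit.png
```

View pics/topfit.png

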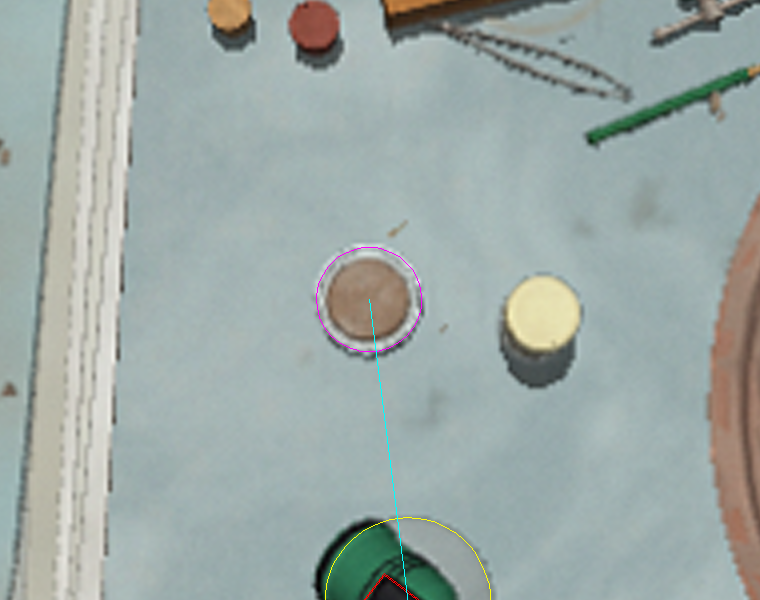

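View pics/scenefit.png

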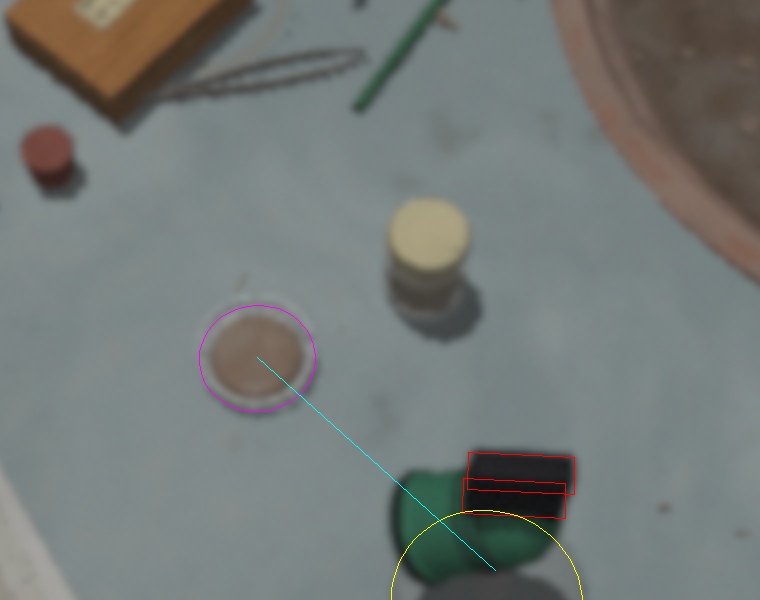

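```bash
python3 - <<'E'
from h import *
from scipy.spatial.transform import Rotation as Ro
for z in (0.05,.1,.15,.2,.25,.3): 
    print(z,atz("top",(458,228),z)[:2].round(3),atz("scene",(447,128),z)[:2].round(3), "top bottom edge",atz("top",(458,340),z)[:2].round(3),"left",atz("top",(347,228),z)[:2].round(3))
o=sensors.get_obs();q=o["tcp_rot"];R=Ro.from_quat(np.r_[q[1:],q[0]]).as_matrix();print(R.round(3));print("yaw of tool y",np.degrees(np.arctan2(R[1,1],R[0,1])),"tool z",np.degrees(np.arctan2(R[1,2],R[0,2])))
print(o["clock"])
c=viewer.get_calibration("wrist");E=c["extrinsics"];print((-E[:3,:3].T@E[:3,3]).round(3),E[2,:3].round(3))
E
```

```text
0.05 [ 0.556 -0.46 ] [ 0.578 -0.46 ] top bottom edge [ 0.303 -0.452] left [ 0.558 -0.203]
0.1 [ 0.553 -0.437] [ 0.561 -0.422] top bottom edge [ 0.314 -0.429] left [ 0.555 -0.194]
0.15 [ 0.55  -0.414] [ 0.543 -0.384] top bottom edge [ 0.325 -0.407] left [ 0.552 -0.184]
0.2 [ 0.548 -0.391] [ 0.526 -0.346] top bottom edge [ 0.336 -0.384] left [ 0.549 -0.175]
0.25 [ 0.545 -0.368] [ 0.509 -0.308] top bottom edge [ 0.346 -0.361] left [ 0.547 -0.165]
0.3 [ 0.542 -0.345] [ 0.492 -0.27 ] top bottom edge [ 0.357 -0.339] left [ 0.544 -0.156]
[[-0.     0.318 -0.948]
 [ 0.    -0.948 -0.318]
 [-1.    -0.     0.   ]]
yaw of tool y -71.44852008453785 tool z -161.44852008410044
1.3
[ 0.283 -0.618  0.374] [-0.268 -0.089 -0.959]
```

>>> step_arm(motion=[{"y":-0.0309,"z":-0.0268},{"y":-0.0309,"z":-0.0268},{"y":-0.0309,"z":-0.0268},{"y":-0.0309,"z":-0.0268},{"y":-0.0309,"z":-0.0268},{"y":-0.0309,"z":-0.0268},{"y":-0.0309,"z":-0.0268},{"y":-0.0309,"z":-0.0268}])

```text
$.motion[0]: bad value
```

>>> step_arm(motion=[{"y":-0.0309,"z":-0.0268},{"y":-0.0309,"z":-0.0268},{"y":-0.0309,"z":-0.0268},{"y":-0.0309,"z":-0.0268},{"y":-0.0309,"z":-0.0268},{"y":-0.0309,"z":-0.0268},{"rx":-7},{"rx":-7}])

```text
$.motion[0]: bad value
```

>>> step_arm(motion=[{"rx":-7},{"rx":-7},{"rx":-5.7},{}])

```text
$.motion[0]: bad value
```

```bash
python3 - <<'E'
from h import *
from scipy.spatial.transform import Rotation as Ro
o=sensors.get_obs();q=o["tcp_rot"];R=Ro.from_quat(np.r_[q[1:],q[0]]).as_matrix();print(R.round(3),o["tool_pos"],o["clock"]);print("yaw of tool y",np.degrees(np.arctan2(R[1,1],R[0,1])),o["q"].round(3))
for n in ["wrist","scene"]:
    im=viewer.capture(n);cv2.imwrite(f"pics/{n}3.png",im[:,:,::-1])
    c=viewer.get_calibration(n)
    P=[.4645,-.0345,.186];print(proj(n,P,c))
np.save("wc3.npy",viewer.get_calibration("wrist"),allow_pickle=True)
E
```

```text
[[-0.     0.318 -0.948]
 [ 0.    -0.948 -0.318]
 [-1.    -0.     0.   ]] [ 0.21475743 -0.63991692  0.23130183] 1.3
yaw of tool y -71.44852008453785 [ 1.163  0.576  0.025  1.437 -0.015  1.129 -0.057]
[-3161.38419152 -2545.05326174]
[330.35390567 246.41953444]
```

View pics/wrist3.png

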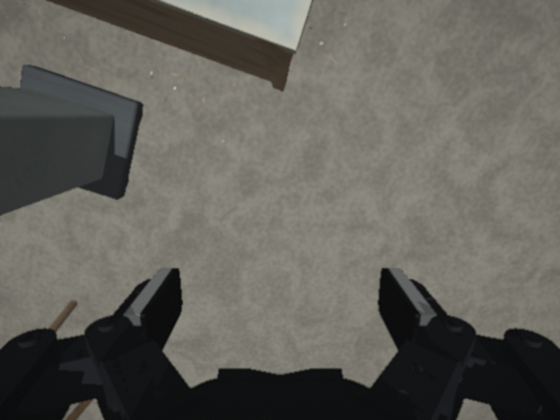

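The rows were refused because every key seems to be required, so nothing moved. The wrist view shows only floor and the open fingers.

>>> step_arm(motion=[{"x":0,"y":-0.0309,"z":-0.0268,"rx":0,"ry":0,"rz":0,"claw":-1},{"x":0,"y":-0.0309,"z":-0.0268,"rx":0,"ry":0,"rz":0,"claw":-1},{"x":0,"y":-0.0309,"z":-0.0268,"rx":0,"ry":0,"rz":0,"claw":-1},{"x":0,"y":-0.0309,"z":-0.0268,"rx":0,"ry":0,"rz":0,"claw":-1},{"x":0,"y":-0.0309,"z":-0.0268,"rx":0,"ry":0,"rz":0,"claw":-1},{"x":0,"y":-0.0309,"z":-0.0268,"rx":0,"ry":0,"rz":0,"claw":-1},{"x":0,"y":-0.0309,"z":-0.0268,"rx":0,"ry":0,"rz":0,"claw":-1},{"x":0,"y":-0.0309,"z":-0.0268,"rx":0,"ry":0,"rz":0,"claw":-1}])

```text
clock: 2.07
tool_pos: [0.3398, -0.3356, 0.2316]
tcp_rot: [0.114, 0.698, 0.114, -0.698]
contact_force: [1.0, 0.6, -0.3]
finger_gap: 0.0858
```

>>> step_arm(motion=[{"x":0,"y":-0.0309,"z":-0.0268,"rx":0,"ry":0,"rz":0,"claw":-1},{"x":0,"y":-0.0309,"z":-0.0268,"rx":0,"ry":0,"rz":0,"claw":-1},{"x":0,"y":-0.0309,"z":-0.0268,"rx":0,"ry":0,"rz":0,"claw":-1},{"x":0,"y":-0.0309,"z":-0.0268,"rx":0,"ry":0,"rz":0,"claw":-1},{"x":0,"y":-0.0309,"z":-0.0268,"rx":0,"ry":0,"rz":0,"claw":-1},{"x":0,"y":-0.0309,"z":-0.0268,"rx":0,"ry":0,"rz":0,"claw":-1},{"x":0,"y":0,"z":0,"rx":-7,"ry":0,"rz":0,"claw":-1},{"x":0,"y":0,"z":0,"rx":-7,"ry":0,"rz":0,"claw":-1}])

```text
clock: 2.73
tool_pos: [0.434, -0.1072, 0.2316]
tcp_rot: [0.202, 0.678, 0.202, -0.677]
contact_force: [-0.1, -1.1, 0.6]
finger_gap: 0.0851
```

>>> step_arm(motion=[{"x":0,"y":0,"z":0,"rx":-7,"ry":0,"rz":0,"claw":-1},{"x":0,"y":0,"z":0,"rx":-7,"ry":0,"rz":0,"claw":-1},{"x":0,"y":0,"z":0,"rx":-5.7,"ry":0,"rz":0,"claw":-1},{"x":0,"y":0,"z":0,"rx":0,"ry":0,"rz":0,"claw":-1}])

```text
clock: 3.07
tool_pos: [0.4329, -0.1105, 0.2314]
tcp_rot: [0.313, 0.634, 0.313, -0.634]
contact_force: [-0.1, -0.0, -0.9]
finger_gap: 0.0855
```

```bash
python3 - <<'E'
from h import *
from scipy.spatial.transform import Rotation as Ro
o=sensors.get_obs();q=o["tcp_rot"];R=Ro.from_quat(np.r_[q[1:],q[0]]).as_matrix();print(R.round(3),o["tool_pos"],o["clock"]);print("yaw of tool y",np.degrees(np.arctan2(R[1,1],R[0,1])),o["q"].round(3))
for n in ["wrist","scene"]:
    c=viewer.get_calibration(n)
    im=viewer.capture(n);cv2.imwrite(f"pics/{n}4.png",im[:,:,::-1])
    P=[.4645,-.0345,.186];print(proj(n,P,c))
    if n=="wrist": np.save("wc4.npy",c,allow_pickle=True)
E
```

```text
[[ 0.     0.794 -0.608]
 [-0.    -0.608 -0.794]
 [-1.     0.    -0.   ]] [ 0.43288455 -0.11045082  0.23143898] 3.0667
yaw of tool y -37.480062381956415 [ 0.363  0.246 -0.274  2.001  0.084  0.905 -0.609]
[239.7479354   96.75651712]
[330.35390567 246.41953444]
```

View pics/wrist4.png

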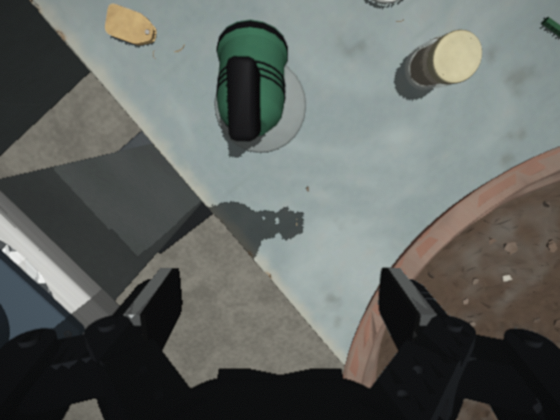

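View pics/scene4.png

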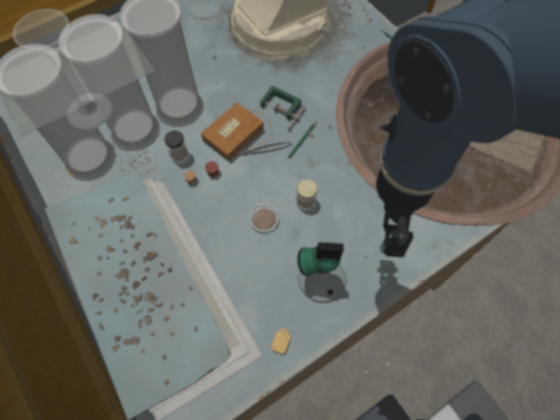

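The wrist view shows the fin nearly upright, at columns 228–259 and rows 57–141, so it is well aligned with the jaws. Next I fit it precisely.

```bash
python3 - <<'E'
from fit import *
c=np.load("wc4.npy",allow_pickle=True).item()
w=(212,45,285,155)
im=cv2.imread("pics/wrist4.png")[:,:,::-1]
x0,y0,x1,y1=w
for r in im[y0:y1:5,x0:x1:3].max(2): print(' '.join('%3d'%v for v in r))
for zt in (.182,.184,.186,.188):
    r,T=run({"wrist":im},{"wrist":w},{"wrist":(36,50)},{"wrist":c},zt);print(r.x.round(4),np.degrees(r.x[2]).round(2),r.fun.round(1),T["wrist"].sum())
E
```

```text
158 155  50  77  73  82  88  93  97 101 102 106 107 108 108 108 108 107 105 103 101  95  93  92  57
157 143  61  63  73  82  87  94  99 102 104 107 107 108 107 107 106 107 104 103 100  95  89  83  80
156 157  64  61  74  83  89  77  77  85  87  89  95 109 110 110 109 104 104 101  98  94  88  81  72
156 156 111  62  76  58  19  23  26  30  31  31  31  23  44  72  92 104 106 102  99  92  87  78  64
156 157 146  65  73  21  21  24  27  32  36  40  41  28  16  75 110  94  49  34  82  93  87  77  71
156 159 127  33  59  23  20  24  27  31  36  39  40  29  18  11  69  48  35  75  94  49  57  76 116
159 159  83  42  48  28  19  23  27  31  36  40  40  27  17  10  24  45  77  96  77  31  74  32 117
157 158  34  53  30  29  21  25  27  32  35  40  39  27  18  12  63 110 102  85  45  56  68  35  80
157 150  23  68  82  24  18  24  27  31  36  38  38  28  17  11  75 110 106 102 100  90  45  45  40
158 144  53  77  88  50  18  24  28  33  36  38  38  26  18  10  74 111 107 104 100  93  88  61  44
157 119  63  77  90  47  19  24  29  32  35  35  36  27  19  11  75 111 108 104  99  94  86  77  60

[... 623 characters left out ...]
  18  22  26  28  28  29  30  25  19  10  31  70  65 100 146 150 149 149 149
160 161 160 152  69  64  24  22  23  24  26  26  27  24  18  21  60  69 136 148 148 145 145 144 144
160 159 158 159 147  76  64  49  29  27  25  25  24  37  62  67  80 142 143 144 144 144 144 144 144
159 157 161 161 160 134  70  71  68  64  65  67  66  71  76 128 139 139 141 141 141 140 140 128 128
159 160 159 160 159 153  72  71  69  71  70  83 103 112 120 127 128 128 126 122 118 139 155 163 161
[ 0.4638 -0.0362  0.9026  0.1819] 51.72 313.7 2806.8572
[ 0.4639 -0.0362  0.9174  0.1839] 52.57 346.8 2806.8572
[ 0.4639 -0.0367  0.9081  0.1859] 52.03 389.8 2806.8572
[ 0.4639 -0.0371  0.9148  0.1879] 52.41 433.7 2806.8572
```

>>> step_arm(motion=[{"x":0,"y":-0.0105,"z":-0.0392,"rx":0,"ry":0,"rz":0,"claw":-1},{"x":0,"y":-0.0105,"z":-0.0392,"rx":0,"ry":0,"rz":0,"claw":-1},{"x":0,"y":0,"z":0,"rx":0,"ry":0,"rz":0,"claw":-1}])

```text
clock: 3.42
tool_pos: [0.4671, -0.0282, 0.2319]
tcp_rot: [0.312, 0.636, 0.313, -0.633]
contact_force: [0.7, 0.7, 0.1]
finger_gap: 0.0851
```

```bash
python3 - <<'E'
from h import *
o=sensors.get_obs();print(o["tool_pos"],o["clock"])
c=viewer.get_calibration("wrist")
im=viewer.capture("wrist");cv2.imwrite("pics/wrist5.png",im[:,:,::-1])
print(proj("wrist",[.464,-.0355,.186],c))
im=viewer.capture("scene");cv2.imwrite("pics/scene5.png",im[100:320,200:440,::-1].repeat(2,0).repeat(2,1))
E
```

```text
[ 0.46708363 -0.02819717  0.23186759] 3.4167
[282.84727059 248.86330996]
```

View pics/wrist5.png

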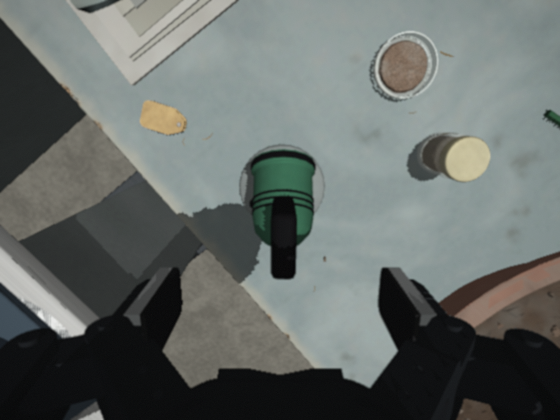

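View pics/scene5.png

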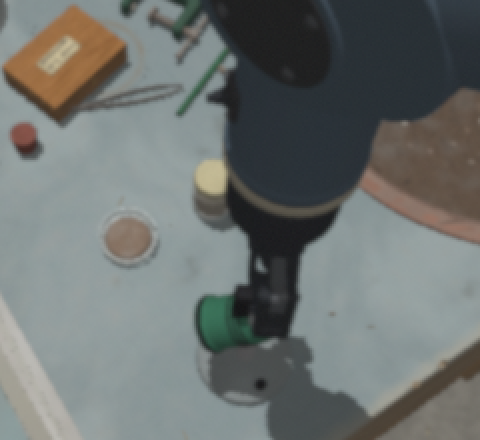

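```bash
python3 - <<'E'
from fit import *
o=sensors.get_obs();print(o["tool_pos"],o["clock"],o["tcp_rot"],np.abs(o["qd"]).max())
c=viewer.get_calibration("wrist");im=viewer.capture("wrist")
o=sensors.get_obs();print(o["tool_pos"])
w=(255,180,310,295)
for zt in (.183,.186):
    r,T=run({"wrist":im},{"wrist":w},{"wrist":(36,50)},{"wrist":c},zt);print(r.x.round(4),np.degrees(r.x[2]).round(2),r.fun.round(1),T["wrist"].sum())
E
```

```text
[ 0.46466416 -0.03392251  0.23128826] 3.5167 [ 0.31148904  0.63485083  0.311746   -0.63462858] 0.038968923180104025
[ 0.46412777 -0.03537208  0.23119709]
[ 0.4656 -0.0334  0.9357  0.1829] 53.61 225.3 2130.1428
[ 0.466  -0.0328  0.9245  0.1859] 52.97 231.5 2130.1428
```

>>> step_arm(motion=[{"x":0.02,"y":-0.0004,"z":-0.0013,"rx":0,"ry":0,"rz":0,"claw":-1},{"x":0.02,"y":0,"z":0,"rx":0,"ry":0,"rz":0,"claw":-1},{"x":0.015,"y":0,"z":0,"rx":0,"ry":0,"rz":0,"claw":-1},{"x":0.01,"y":0,"z":0,"rx":0,"ry":0,"rz":0,"claw":-1},{"x":0.002,"y":0,"z":0,"rx":0,"ry":0,"rz":0,"claw":-1},{"x":0,"y":0,"z":0,"rx":0,"ry":0,"rz":0,"claw":-1},{"x":0,"y":0,"z":0,"rx":0,"ry":0,"rz":0,"claw":-1}])

```text
clock: 4.15
tool_pos: [0.4648, -0.035, 0.1648]
tcp_rot: [0.311, 0.635, 0.311, -0.635]
contact_force: [0.1, 0.3, 0.4]
finger_gap: 0.0854
```

```bash
python3 - <<'E'
from h import *
c=viewer.get_calibration("wrist")
im=viewer.capture("wrist");cv2.imwrite("pics/wrist6.png",im[:,:,::-1])
im=viewer.capture("scene");cv2.imwrite("pics/scene6.png",im[100:320,200:440,::-1].repeat(2,0).repeat(2,1))
o=sensors.get_obs();print(o["tool_pos"],o["clock"],o["contact_force"])
E
```

```text
[ 0.46510861 -0.03468513  0.16507576] 4.25 [ 0.4103595  -0.49139161  0.855275  ]
```

View pics/wrist6.png

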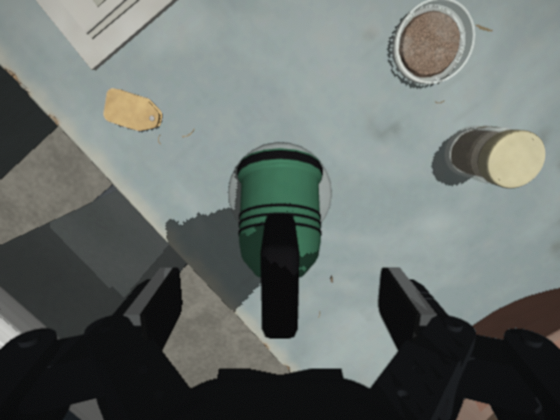

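View pics/scene6.png

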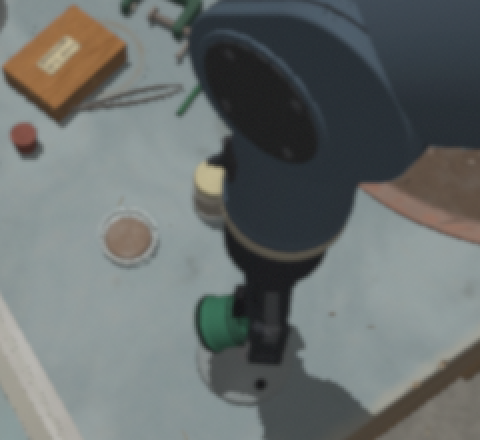

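The fin is centred between the fingers (column 280), and along its length it sits within the pads. I close the gripper now.

>>> step_arm(motion=[{"x":0,"y":0,"z":0,"rx":0,"ry":0,"rz":0,"claw":1},{"x":0,"y":0,"z":0,"rx":0,"ry":0,"rz":0,"claw":1},{"x":0,"y":0,"z":0,"rx":0,"ry":0,"rz":0,"claw":1},{"x":0,"y":0,"z":0,"rx":0,"ry":0,"rz":0,"claw":1},{"x":0,"y":0,"z":0,"rx":0,"ry":0,"rz":0,"claw":1},{"x":0,"y":0,"z":0,"rx":0,"ry":0,"rz":0,"claw":1}])

```text
clock: 4.75
tool_pos: [0.4651, -0.0345, 0.1645]
tcp_rot: [0.312, 0.635, 0.311, -0.635]
contact_force: [-1.9, -2.4, 6.7]
finger_gap: 0.0146
```

```bash
python3 - <<'E'
from h import *
from scipy.spatial.transform import Rotation as Ro
o=sensors.get_obs();print(o["tool_pos"],o["clock"],o["contact_force"],o["moment"],o["finger_gap"])
q=o["tcp_rot"];R=Ro.from_quat(np.r_[q[1:],q[0]]).as_matrix();print("yaw of tool y",np.degrees(np.arctan2(R[1,1],R[0,1])))
E
```

```text
[ 0.465078   -0.03447967  0.16453247] 4.75 [-1.86494609 -2.38258899  6.709424  ] [-0.3330863   0.57640311  0.00355195] 0.014638402885450135
yaw of tool y -37.752148972614954
```

>>> step_arm(motion=[{"x":0,"y":0,"z":0,"rx":3,"ry":0,"rz":0,"claw":1},{"x":0.0001,"y":0,"z":0,"rx":5,"ry":0,"rz":0,"claw":1},{"x":0.0001,"y":0,"z":0,"rx":5,"ry":0,"rz":0,"claw":1},{"x":0,"y":0,"z":0,"rx":5,"ry":0,"rz":0,"claw":1},{"x":0,"y":0,"z":0,"rx":2,"ry":0,"rz":0,"claw":1},{"x":0,"y":0,"z":0,"rx":0,"ry":0,"rz":0,"claw":1}])

```text
clock: 5.25
tool_pos: [0.4653, -0.0347, 0.1644]
tcp_rot: [0.196, 0.68, 0.195, -0.679]
contact_force: [0.8, -2.8, 2.4]
finger_gap: 0.0148
```

```bash
cat > st.py <<'E'
from h import *
from scipy.spatial.transform import Rotation as Ro
def st():
    o=sensors.get_obs();print(o["tool_pos"],o["clock"],o["contact_force"].round(1),o["moment"].round(2),o["finger_gap"].round(4))
    q=o["tcp_rot"];R=Ro.from_quat(np.r_[q[1:],q[0]]).as_matrix();print("yaw of tool y",np.degrees(np.arctan2(R[1,1],R[0,1])).round(2),"facing",np.degrees(np.arctan2(R[1,1],R[0,1])).round(2)+90,"tilt",R[2,0].round(4))
E
python3 -c "
from st import *
st()
im=viewer.capture('wrist');cv2.imwrite('pics/wrist7.png',im[:,:,::-1])"
```

```text
Traceback (most recent call last):
  File "st.py", line 4, in st
    o=sensors.get_obs();print(o["tool_pos"],o["clock"],o["contact_force"].round(1),o["moment"].round(2),o["finger_gap"].round(4))
                                                                                                        ^^^^^^^^^^^^^^^^^^^^^
AttributeError: 'float' object has no attribute 'round'
```

```bash
sed -i 's/o\["finger_gap"\].round(4)/o["finger_gap"]/' st.py
python3 -c "
from st import *
st()
im=viewer.capture('wrist');cv2.imwrite('pics/wrist7.png',im[:,:,::-1])"
```

```text
[ 0.46527407 -0.03469788  0.16437092] 5.25 [ 0.8 -2.8  2.4] [-0.48 -0.26 -0.13] 0.014767068601772012
yaw of tool y -57.87 facing 32.13 tilt -1.0
```

View pics/wrist7.png

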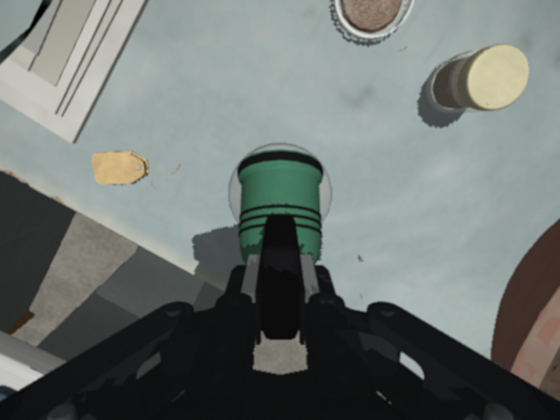

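The head turns with the gripper and looks unchanged in the wrist view. I turn the remaining ~25°.

>>> step_arm(motion=[{"x":0,"y":0,"z":0,"rx":3,"ry":0,"rz":0,"claw":1},{"x":0.0001,"y":0,"z":0,"rx":5,"ry":0,"rz":0,"claw":1},{"x":0.0001,"y":0,"z":0,"rx":5,"ry":0,"rz":0,"claw":1},{"x":0,"y":0,"z":0,"rx":5,"ry":0,"rz":0,"claw":1},{"x":0,"y":0,"z":0,"rx":5,"ry":0,"rz":0,"claw":1},{"x":0,"y":0,"z":0,"rx":1.8,"ry":0,"rz":0,"claw":1},{"x":0,"y":0,"z":0,"rx":0,"ry":0,"rz":0,"claw":1},{"x":0,"y":0,"z":0,"rx":0,"ry":0,"rz":0,"claw":1}])

```text
clock: 5.97
tool_pos: [0.4654, -0.0351, 0.1641]
tcp_rot: [0.047, 0.706, 0.046, -0.705]
contact_force: [3.4, -3.5, 0.4]
finger_gap: 0.0147
```

```bash

python3 - <<'E'
from st import *
st()
c=viewer.get_calibration("wrist")
im=viewer.capture('wrist');cv2.imwrite('pics/wrist8.png',im[:,:,::-1])
d=nets.silhouettes("wrist","petri_dish")
for e in d[:2]:
    pts=np.argwhere(e["region"])[:,::-1];W=np.array([atz("wrist",p,.007,c)[:2] for p in pts]).astype(np.float32)
    print(e["conf"],pts.mean(0),cv2.minEnclosingCircle(W))
for u in (.05,.1,.17): print(proj("wrist",[.4648+u*np.cos(.127),-.0345+u*np.sin(.127),0.0],c))
im=viewer.capture('scene');cv2.imwrite('pics/scene8.png',im[100:320,200:440,::-1].repeat(2,0).repeat(2,1))
E
```

```text
[ 0.46538129 -0.03511018  0.16410174] 5.9667 [ 3.4 -3.5  0.4] [-0.87 -0.52 -0.08] 0.01467569481330859
yaw of tool y -82.5 facing 7.5 tilt -1.0
0.61 [278.06307339   7.46330275] ((0.6205427646636963, -0.01379544660449028), 0.02446335181593895)
[278.67842228 138.74037356]
[278.84286165  79.03850179]
[279.10211209 -15.69555987]
```

View pics/wrist8.png

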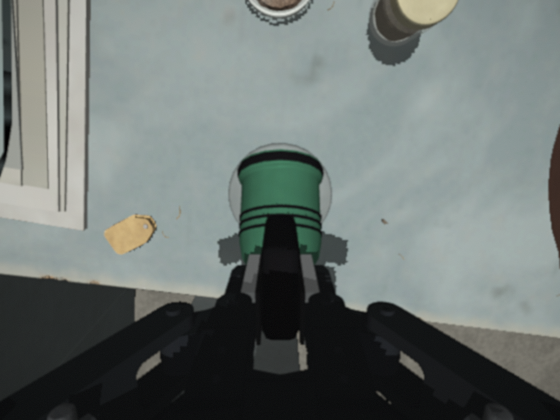

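View pics/scene8.png

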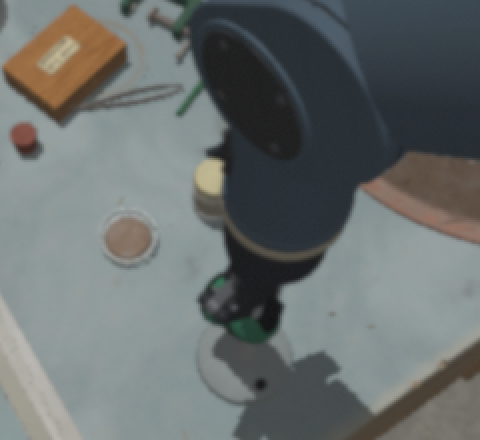

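The dish centre is at column ~279 and the lamp's axis at ~280, with the tool yaw giving a facing of 7.5° against a wanted 7.3°. I let go and rise.

>>> step_arm(motion=[{"x":0,"y":0,"z":0,"rx":0,"ry":0,"rz":0,"claw":-1},{"x":0,"y":0,"z":0,"rx":0,"ry":0,"rz":0,"claw":-1},{"x":0,"y":0,"z":0,"rx":0,"ry":0,"rz":0,"claw":-1},{"x":0,"y":0,"z":0,"rx":0,"ry":0,"rz":0,"claw":-1},{"x":0,"y":0,"z":0,"rx":0,"ry":0,"rz":0,"claw":-1},{"x":0,"y":0,"z":0,"rx":0,"ry":0,"rz":0,"claw":-1}])

```text
clock: 6.62
tool_pos: [0.4646, -0.0342, 0.1639]
tcp_rot: [-0.046, -0.706, -0.046, 0.706]
contact_force: [0.6, -0.2, -0.1]
finger_gap: 0.0845
```

>>> step_arm(motion=[{"x":-0.015,"y":0,"z":0,"rx":0,"ry":0,"rz":0,"claw":-1},{"x":-0.025,"y":0,"z":0,"rx":0,"ry":0,"rz":0,"claw":-1},{"x":-0.03,"y":0,"z":0,"rx":0,"ry":0,"rz":0,"claw":-1},{"x":0,"y":0.035,"z":0,"rx":0,"ry":0,"rz":0,"claw":-1},{"x":0,"y":0.04,"z":0,"rx":0,"ry":0,"rz":0,"claw":-1},{"x":0,"y":0.04,"z":0,"rx":0,"ry":0,"rz":0,"claw":-1},{"x":0,"y":0.04,"z":0,"rx":0,"ry":0,"rz":0,"claw":-1},{"x":0,"y":0.03,"z":0,"rx":0,"ry":0,"rz":0,"claw":-1}])

```text
clock: 7.28
tool_pos: [0.4884, -0.2213, 0.234]
tcp_rot: [0.046, 0.706, 0.045, -0.706]
contact_force: [-0.2, -0.1, -0.7]
finger_gap: 0.0856
```

>>> step_arm(motion=[{"x":0,"y":0,"z":0,"rx":0,"ry":0,"rz":0,"claw":-1},{"x":0,"y":0,"z":0,"rx":0,"ry":0,"rz":0,"claw":-1}])

```text
clock: 7.45
tool_pos: [0.4883, -0.2194, 0.2335]
tcp_rot: [-0.045, -0.705, -0.045, 0.706]
contact_force: [-0.4, 0.1, -1.0]
finger_gap: 0.0854
```

```bash

python3 - <<'E'
from fit import *
from st import st
st()
ims={}
for n in("top","scene"):
    ims[n]=viewer.capture(n);cv2.imwrite(f'pics/{n}9.png',ims[n][:,:,::-1])
    for q,z in(("petri_dish",.007),("jar",.033)):
        for e in nets.silhouettes(n,q)[:1]:
            pts=np.argwhere(e["region"])[:,::-1];W=np.array([atz(n,p,z)[:2] for p in pts]).astype(np.float32)
            print(n,q,e["conf"],W.mean(0),cv2.minEnclosingCircle(W))
    cv2.imwrite(f'pics/{n}9z.png',cv2.resize(ims[n][150:310,180:360] if n=="top" else ims[n][130:330,210:410],None,fx=3,fy=3,interpolation=cv2.INTER_CUBIC)[:,:,::-1])
E
```

```text
[ 0.48825473 -0.21944664  0.23346709] 7.45 [-0.4  0.1 -1. ] [ 0.05 -0.01  0.03] 0.08538433359954122
yaw of tool y -82.75 facing 7.25 tilt -1.0
top petri_dish 0.74 [ 0.6410908  -0.01171372] ((0.6414437294006348, -0.01188091654330492), 0.03242386505007744)
top jar 0.86 [ 0.623711   -0.10926496] ((0.6244262456893921, -0.10882088541984558), 0.02702692523598671)
scene petri_dish 0.78 [ 0.6401972 -0.0114633] ((0.6395453214645386, -0.012401713989675045), 0.034619156271219254)
scene jar 0.59 [ 0.6254359  -0.10974037] ((0.6257676482200623, -0.10972827672958374), 0.03721889853477478)
```

View pics/top9z.png

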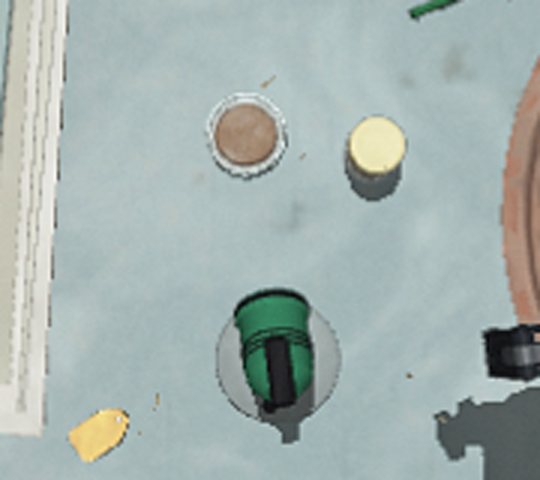

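View pics/scene9z.png

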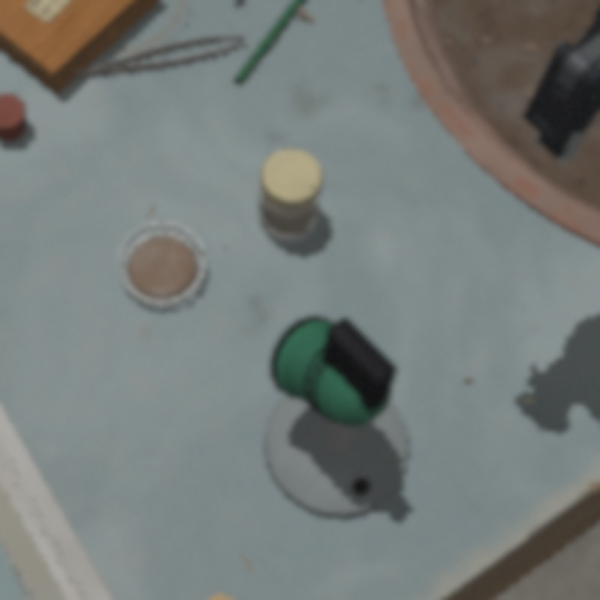

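```bash

python3 - <<'E'
from fit import *
for n,w,t in (("top",(250,255,300,298),(40,56)),("scene",(310,230,350,270),(40,60))):
    im=cv2.imread(f"pics/{n}9.png")[:,:,::-1]
    for zt in(.183,.186):
        r,T=run({n:im},{n:w},{n:t},{n:viewer.get_calibration(n)},zt,x0=(.465,-.034,.1))
        d=np.array([.641,-.012])-r.x[:2]
        print(n,r.x.round(4),"facing",np.degrees(r.x[2]).round(2),r.fun.round(1),"wanted",np.degrees(np.arctan2(d[1],d[0])).round(2))
E
```

```text
top [ 0.4647 -0.0349  0.1207  0.1829] facing 6.92 25.9 wanted 7.39
top [ 0.4649 -0.0348  0.1216  0.186 ] facing 6.97 26.6 wanted 7.37
scene [ 0.4634 -0.0329  0.0708  0.1829] facing 4.06 42.6 wanted 6.7
scene [ 0.4622 -0.032   0.0981  0.1859] facing 5.62 44.9 wanted 6.37
```

```bash
python3 -c "
from rig import manip,sensors
print(manip.sign_off(), sensors.get_obs()['clock'])"
```

```text
the job is handed in; nothing more can be done
the job is handed in; nothing more can be done
```

I gripped the lamp head's fin from above and screwed the head about 45° clockwise. The lens now faces the open dish of soil. I then let go, rose clear and moved aside, and handed the job in at about 8 s. The largest wrist force I read was about 7 N.

**Facing:** The wanted direction, by bearing, was about 7.3°.

| Check | Facing | Wanted |
|---|---|---|
| Gripper yaw before letting go | 7.5° | 7.3° |
| Top camera, after letting go | 6.9–7.0° | 7.4° |
| Scene camera, after letting go | 4.1–5.6° | 6.4–6.7° |

The scene camera is the one that disagrees, by 1–3°. I put more trust in the top view. In the wrist view just before letting go, the dish was in line with the lamp within a pixel or two.

**Dish and jar:** After the turn both measured within about 2 mm of where they stood at the start, which is about what the cameras can resolve.

**Refused moves:** My first three move calls were refused because I had left keys out of the rows. Nothing moved, and no robot time was lost on them.

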